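# Check two cart brake levers for clearance from the hand bar

## Robot

A 6-joint arm with a two-finger parallel gripper is mounted at the origin on the work surface. World frame = base frame: x ahead of the robot, y to its left, z up, the work surface at z = 0. Lengths are in m, angles in rad, forces in N, time in s.
With the tool pointing down it reaches from about 0.325 to 0.875 m from the base axis. Payload 4.4 kg.
Tool frame: the origin (TCP) lies at the very end of the fingers, on their centre line; the grasp point (between the pads) lies 19 mm behind it (manip.tcp_to_grasp is the distance from the TCP to the grasp point, in m); z points along the fingers, y is the direction in which the jaws open and shut (so a half turn about z gives the same grasp; the last joint's range is limited). The gripper opens to 85 mm and grips with 20 to 120 N. Pads are 22 mm wide; open, the fingers measure 114 mm over their backs; the gripper's body (76 mm by 85 mm) begins 54 mm behind the grasp point. The pads swing forward as they close: fully open they stand 13 mm farther back than shut.
Start: joints at [1.02, 0.207, 1.542, -0, 1.393, -0.15], TCP at [0.224, 0.529, 0.231] pointing down, gripper open.
Joint ranges: [-2.73, 2.73], [-0.86, 2.22], [0.23, 2.46], [-1.11, 4.25], [0.08, 2.63], [-2.82, 2.82]. Speed limits (rad/s): [2.79, 2.79, 3.14, 3.14, 3.14, 3.14].

## Interface

Orientations are given as [roll, pitch, yaw] about the fixed x, y, z axes, in that order (R = Rz(yaw) Ry(pitch) Rx(roll)).
In Python, from workcell import monitor, vision, order, manip gives the robot as it stands.
- The arm moves only by the tool carry_out, never from a script. Its argument "rows" is a list of rows, each an object with "slide": the shift along the tool's x, y, z in cm, a list of three; "twist": the turn, a rotation vector about the tool's x, y, z in degrees, a list of three; "jaw": the opening, from -1 (shut) to 1 (fully open). A call has 1 to 10 rows; each row shifts and turns the pose as measured when the row begins, along the tool's axes as they then stand; what a row does not reach is not made up. A row lasts 1/8 s, in which the tool goes at most 62.5 mm and 10.7 degrees, less where a joint would pass 70% of its speed; a pose out of reach is approached as far as the arm can. A call is refused whole if a number of a shift passes 6.25 or a number of a turn 10.7, either way. A call with a gripper value outside its range is refused whole. The fingers move at their own pace and stop on an object; "force" is the grip in N (left out, the last holds). Time passes only in rows, so rows that do not move let the fingers close. It gives the time, the measured TCP pose, the force and the opening at its end, in the units of the state.
- monitor.sense(): the state, without advancing time (a new reading comes with each control period).
- vision.snapshot(name): name is "scene" or "top" or "wrist"; returns a dict with "img" (420x560x3 uint8, red, green, blue), "fx", "fy", "cx", "cy" (pixels), "distortion" ([k1, k2, p1, p2, k3] as OpenCV has them; the pictures are not rectified), "position" and "rotation" of the camera in the world. Camera axes: x right, y down, z forward; pixel columns grow to the right and rows downward; lengths in m; the calibration is good to about 2 mm. A picture is of the moment at which its call begins. There is no depth.
- order.sign_off(): hands the job in, once; it reports no verdict.
The state is a dict: "clock": time; "joint_positions": joint angles; "qd": joint speeds; "joint_torque": joint torques, N m; "position": TCP position; "orientation": TCP orientation; "contact_force": force on the tool from outside, world axes, zero at the start; "ft_torque": the same for the moment, N m; "grip_width": opening from 0.0 (shut) to 1.0 (fully open).
Only numpy, scipy, OpenCV 4.12 (cv2) and the standard library are available. Lean on these libraries where they do the work, as an engineer would, in place of code of your own. Each camera call takes 0.05 s, during which the arm holds its last target.

## Task

Two hand brake levers are clamped on check stands. With the outside of your fingers press the lever on the robot's left in towards its bar until it stops, hold it there for a moment (about a second) and let it spring back, then do the same with the lever on the right; be gentle, grip nothing, keep your fingers off the bars and out from behind the levers. Then, with a fingertip, press the green button fully down on the stand whose lever stopped clearly short of its bar, leave the other button up, and leave everything else where it is.

Things in the scene. Friction and masses are not known exactly. Their poses are not given: they have to be found in the camera images.
- stand_a: one of two look-alike fixed check stands: aluminium plate 140 (x) x 240 (y) x 15 mm high. Origin: centre of its underside, z up, x from the lever's side towards the bar's. Posts carry the bar at y = -98 and +98 mm; the lever's hub at x 0, y +75 mm is the highest part (103 mm). Which stand is on the robot's left (+y) changes
- bar_a (a point): centre of the black hand bar of stand_a, fixed, 30 mm thick, along the stand's y from -90 to +90 mm at x = +30 mm, axis 75 mm above the table. Fingers stay off it
- lever_a (a joint): red hand lever of stand_a, rad: 0 = sprung out, grows as pressed towards the bar (to the stand's +x). Upright hinge at x 0, y +75 mm of the stand; sprung 2 N at first, 4 to 7 N at the end. A sound lever stops hard at 0.215 with 27 mm of air to the bar at its tip; a worn one goes on to 0.41, tip on the bar. One is sound, the other worn; they look alike until pressed
- press_a (a point): press point of lever_a, moves with it: middle of its outer red face (away from the bar), 115 mm from the hinge, 25 mm from the free end, 75 mm above the table. The lever is 140 mm long, 12 mm thick, 20 mm tall (65 to 85 mm above the table) and points from the hinge to the stand's -y, at rest leaning 0.35 rad to -x
- inside_a (a point): point on the bare steel inner face of lever_a (the side facing the bar), 115 mm from the hinge, straight behind the press point. Fingers must not reach behind the lever onto it
- pass_a (a joint): green pass button of stand_a, m: 0 = up, 0.009 = fully down. It needs about 4 N straight down and stays down once pressed; it cannot be pulled up again
- button_a (a point): centre of the top of the green button of stand_a (30 mm across), 67 mm above the table when up, 12 mm above its grey housing (44 mm square) at x -42, y +94 mm of the stand
- stand_b: one of two look-alike fixed check stands: aluminium plate 140 (x) x 240 (y) x 15 mm high. Origin: centre of its underside, z up, x from the lever's side towards the bar's. Posts carry the bar at y = -98 and +98 mm; the lever's hub at x 0, y +75 mm is the highest part (103 mm). Which stand is on the robot's left (+y) changes
- bar_b (a point): centre of the black hand bar of stand_b, fixed, 30 mm thick, along the stand's y from -90 to +90 mm at x = +30 mm, axis 75 mm above the table. Fingers stay off it
- lever_b (a joint): red hand lever of stand_b, rad: 0 = sprung out, grows as pressed towards the bar (to the stand's +x). Upright hinge at x 0, y +75 mm of the stand; sprung 2 N at first, 4 to 7 N at the end. A sound lever stops hard at 0.215 with 27 mm of air to the bar at its tip; a worn one goes on to 0.41, tip on the bar. One is sound, the other worn; they look alike until pressed
- press_b (a point): press point of lever_b, moves with it: middle of its outer red face (away from the bar), 115 mm from the hinge, 25 mm from the free end, 75 mm above the table. The lever is 140 mm long, 12 mm thick, 20 mm tall (65 to 85 mm above the table) and points from the hinge to the stand's -y, at rest leaning 0.35 rad to -x
- inside_b (a point): point on the bare steel inner face of lever_b (the side facing the bar), 115 mm from the hinge, straight behind the press point. Fingers must not reach behind the lever onto it
- pass_b (a joint): green pass button of stand_b, m: 0 = up, 0.009 = fully down. It needs about 4 N straight down and stays down once pressed; it cannot be pulled up again
- button_b (a point): centre of the top of the green button of stand_b (30 mm across), 67 mm above the table when up, 12 mm above its grey housing (44 mm square) at x -42, y +94 mm of the stand
- red_ring: bystander, loose, to be left alone: red painted steel ring, 56 mm across, 22 mm high. Origin at its underside
- wood_block: bystander, loose, to be left alone: dark wooden block 50 x 80 x 45 mm high. Origin at its underside
- v_block: bystander, loose, to be left alone: steel V-block 60 x 50 x 40 mm high. Origin at its underside
- oil_bottle: bystander, loose, to be left alone: small clear oil bottle with red cap, 44 mm across, 90 mm high. Origin at its underside
- wrench: bystander, loose, to be left alone: open-ended wrench 150 mm long, lying flat. Origin at its underside
- gauge_block: bystander, loose, to be left alone: bright steel block 30 x 35 x 30 mm high. Origin at its underside
- red_disc: bystander, loose, to be left alone: red plastic disc 60 mm across, 18 mm high. Origin at its underside

How it is judged:
By the outcome, as a careful person would: the job done as asked, in the order asked, and still so for the second after the job is handed in, with the robot touching nothing.
It also fails if it takes over 64 s, if anything falls off the work surface, if the arm or the gripper's body presses on something with over 40 N, if the wrist force passes 120 N, or if a joint passes its speed limit or range.

## Working session

There is one attempt and no reset: what is moved stays moved. The work goes in short steps, Python scripts to look and compute and a tool call to move; the robot and the scene stay as the last step left them, time stands still between calls to the robot, and variables do not carry over. Pictures are saved under pics/ and viewed, and the job is handed in when it is done.

Besides the shell and the picture viewer there is one more tool, called after "Request:" by a JSON object that holds its "api" and its "payload", one argument or row to a line. carry_out: Moves the arm, as the interface text tells. Its arguments: {"type":"object","properties":{"rows":{"type":"array"},"force":{"type":"number"}},"required":["rows"]}

```bash
ls; mkdir -p pics; python3 - <<'E'
from workcell import monitor, vision, order, manip
import cv2
print(monitor.sense()); print([x for x in dir(manip) if x[0]!='_'])
for n in ("scene","top","wrist"):
    s=vision.snapshot(n); cv2.imwrite(f"pics/{n}0.png",s["img"][:,:,::-1])
    print(n,{k:v for k,v in s.items() if k!="img"})
E
```

```text
pics
{'clock': 0.0, 'joint_positions': array([ 1.01947489e+00,  2.07431917e-01,  1.54291975e+00, -1.62627898e-05,
        1.39347329e+00, -1.50503388e-01]), 'qd': array([-0.00049494,  0.00021787,  0.00076784, -0.00067898, -0.00059791,
        0.0008222 ]), 'joint_torque': array([-2.82816354e-04, -3.83028710e+01, -2.91601270e+01, -2.77171939e-04,
        1.06351578e-02,  7.38817135e-06]), 'position': array([0.22397825, 0.52878957, 0.23013519]), 'orientation': array([-3.13938318e+00, -3.18882378e-04,  2.74077714e+00]), 'contact_force': array([-0.6626605 , -0.12987284,  0.40034772]), 'ft_torque': array([ 0.03387285,  0.00208625, -0.02345982]), 'grip_width': 1.0023212464245603}
['Unreachable', 'tcp_to_grasp']
scene {'fx': 476.37209805219516, 'fy': 476.37209805219516, 'cx': 284.32792629820324, 'cy': 208.75602646888547, 'distortion': array([-0.14766069,  0.        ,  0.        ,  0.        ,  0.        ]), 'position': array([ 1.45730234, -0.11378945,  0.79814258]), 'rotation': array([-2.24019674, -0.0213336 ,  1.46716929])}
top {'fx': 385.069726148704, 'fy': 385.069726148704, 'cx': 274.21475937238387, 'cy': 208.15065750528845, 'distortion': array([-0.08316015,  0.        ,  0.        ,  0.        ,  0.        ]), 'position': array([0.4205308 , 0.01202021, 1.07471952]), 'rotation': array([-2.97574941, -0.02807564, -1.56912671])}
wrist {'fx': 346.06135820226626, 'fy': 346.06135820226626, 'cx': 279.00631415913494, 'cy': 214.98216929945832, 'distortion': array([-0.03354006,  0.        ,  0.        ,  0.        ,  0.        ]), 'position': array([0.15898998, 0.5559324 , 0.37303774]), 'rotation': array([2.85884720e+00, 2.27023940e-03, 1.16963009e+00])}
```

View pics/top0.png

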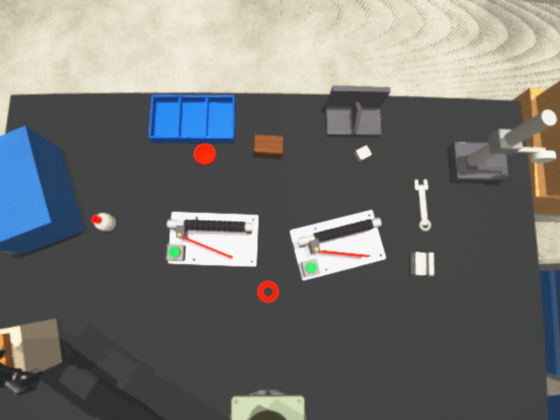

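View pics/scene0.png

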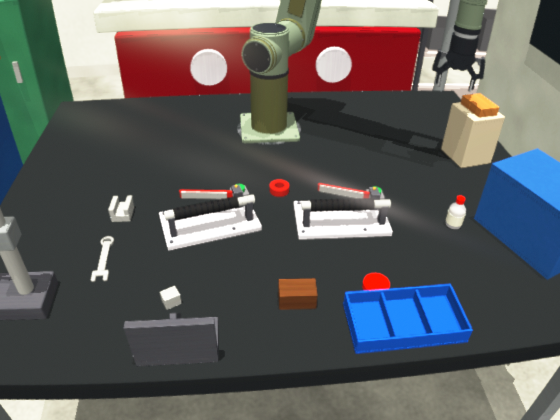

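View pics/wrist0.png

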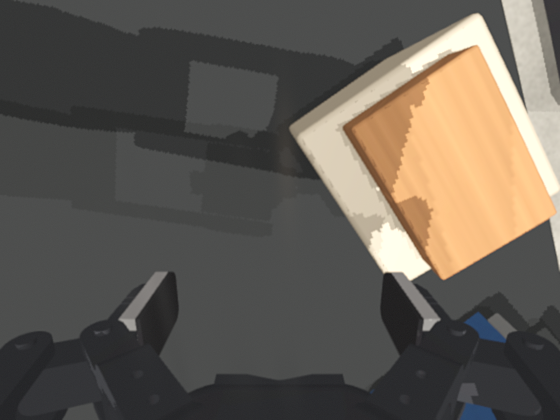

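The top view shows the left stand near pixel (213,240) and the right stand near (337,245). Both have +x pointing up in the picture, and the green buttons are at (175,252) and (310,267). Next I measure them.

```bash
cat > h.py <<'E'
import numpy as np, cv2
from scipy.spatial.transform import Rotation as Ro
def K(s): return np.array([[s["fx"],0,s["cx"]],[0,s["fy"],s["cy"]],[0,0,1]])
def Rc(s): return Ro.from_euler("xyz",s["rotation"]).as_matrix()
def ray(s,p):
    u=cv2.undistortPoints(np.array(p,float).reshape(-1,1,2),K(s),s["distortion"]).reshape(-1,2)
    return np.c_[u,np.ones(len(u))]@Rc(s).T
def plane(s,p,z):
    d=ray(s,p); o=np.array(s["position"]); return o+d*((z-o[2])/d[:,2])[:,None]
def proj(s,P):
    R=Rc(s); rv=cv2.Rodrigues(R.T)[0]; t=-R.T@np.array(s["position"])
    return cv2.projectPoints(np.array(P,float).reshape(-1,1,3),rv,t,K(s),s["distortion"])[0].reshape(-1,2)
def masks(s):
    h=cv2.cvtColor(s["img"],cv2.COLOR_RGB2HSV)
    g=cv2.inRange(h,(45,120,60),(80,255,255))
    r=cv2.inRange(h,(0,150,90),(6,255,255))|cv2.inRange(h,(174,150,90),(180,255,255))
    w=cv2.inRange(h,(0,0,150),(180,50,255))
    return g,r,w
def blobs(m,amin=20):
    n,l,st,c=cv2.connectedComponentsWithStats(m)
    return [(c[i],st[i],l==i) for i in range(1,n) if st[i][4]>=amin]
E
python3 - <<'E'
from h import *
from workcell import vision
s=vision.snapshot("top"); g,r,w=masks(s)
for nm,m,a in (("g",g,20),("r",r,40)):
    for c,st,_ in blobs(m,a): print(nm,c.round(1),st,plane(s,c,.067 if nm=="g" else .075).round(4))
from cv2 import morphologyEx
for c,st,mm in blobs(w[180:300,140:400].copy(),300):
    cn=max(cv2.findContours(mm.astype('uint8'),cv2.RETR_EXTERNAL,cv2.CHAIN_APPROX_NONE)[0],key=cv2.contourArea)
    q=cv2.boxPoints(cv2.minAreaRect(cn))+[140,180]; P=plane(s,q,.015)[:,:2]
    print("plate",st,P.round(4).tolist(),P.mean(0).round(4),np.linalg.norm(P[0]-P[1]),np.linalg.norm(P[1]-P[2]),q.round(1).tolist())
s2=vision.snapshot("scene"); g,r,w=masks(s2)
for nm,m,a in (("g",g,10),("r",r,40)):
    for c,st,_ in blobs(m,a): print("scene",nm,c.round(1),st,plane(s2,c,.067 if nm=="g" else .075).round(4))
i=cv2.resize(s["img"][190:310,140:400],None,fx=3,fy=3,interpolation=cv2.INTER_NEAREST)
cv2.imwrite("pics/topcrop.png",i[:,:,::-1])
E
```

```text
g [174.  251.6] [169 247  11  10  89] [[0.4731 0.2449 0.067 ]]
g [311.  267.2] [306 263  11  10  86] [[ 0.4342 -0.112   0.067 ]]
r [204.5 153.7] [194 143  22  22 394] [[0.7355 0.1725 0.075 ]]
r [ 95.4 218.9] [ 91 215  10   8  63] [[0.5564 0.4556 0.075 ]]
r [206.6 246.8] [184 237  48  21  77] [[0.4855 0.1589 0.075 ]]
r [343.7 253.5] [321 251  47   6  88] [[ 0.4693 -0.1972  0.075 ]]
r [267.6 291.3] [257 280  22  23 330] [[0.373  0.0008 0.075 ]]
plate [ 150   30   96   71 3495] [[0.5376, -0.0583], [0.6013, -0.3097], [0.4583, -0.34], [0.3987, -0.0924]] [ 0.499  -0.2001] 0.2592886815537151 0.14625323704692236 [[288.9, 229.8], [377.4, 207.6], [390.1, 258.5], [301.6, 280.6]]
plate [  27   32   92   55 3526] [[0.4439, 0.2791], [0.5879, 0.2801], [0.5801, 0.0264], [0.4363, 0.0306]] [0.5121 0.1541] 0.14404261639143637 0.2537917152417446 [[165.4, 263.2], [167.4, 211.1], [258.4, 214.4], [256.5, 266.6]]
scene g [27.2 69.5] [   0    0   71  164 6829] [[-0.486  -0.9882  0.067 ]]
scene g [241.9 186.5] [239 183   6   9  30] [[ 0.4373 -0.104   0.067 ]]
scene g [379.3 189.3] [378 187   4   6  15] [[0.4766 0.2564 0.067 ]]
scene r [174.9  69.3] [ 115   27  136   71 5225] [[-0.3709 -0.3449  0.075 ]]
scene r [358.7  58.9] [ 287   26  134   66 6551] [[-0.4434  0.4161  0.075 ]]
scene r [279.  187.3] [269 179  21  18 307] [[ 0.4596 -0.0084  0.075 ]]
scene r [208.6 191.2] [179 189  54   9 130] [[ 0.4627 -0.1899  0.075 ]]
scene r [460.2 199.2] [456 195  10  10  78] [[0.5448 0.4566 0.075 ]]
scene r [375.2 281. ] [362 272  29  18 402] [[0.8051 0.1597 0.075 ]]
```

View pics/topcrop.png

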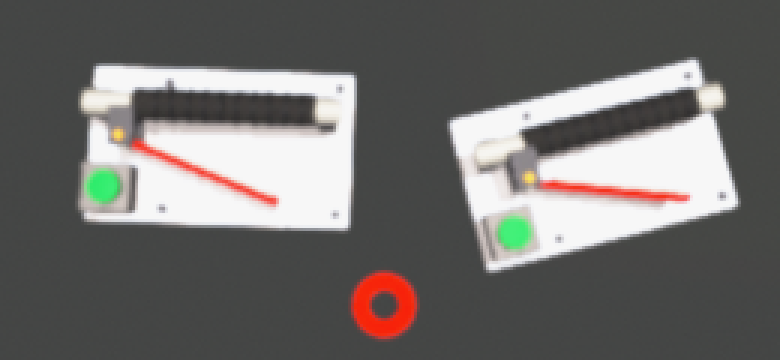

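```bash
cat > fit.py <<'E'
from h import *
from workcell import vision
from scipy.optimize import least_squares
s=vision.snapshot("top"); g,r,w=masks(s)
h=cv2.cvtColor(s["img"],cv2.COLOR_RGB2HSV); y=cv2.inRange(h,(15,110,120),(35,255,255)); 
Y=[c for c,st,_ in blobs(y[190:310,140:400].copy(),3)]; Y=[c+[140,190] for c in Y]
G=sorted([c for c,st,_ in blobs(g,40)],key=lambda c:c[0])
quads=dict(L=[[165.4,263.2],[167.4,211.1],[258.4,214.4],[256.5,266.6]],R=[[301.6,280.6],[288.9,229.8],[377.4,207.6],[390.1,258.5]])
print("yellow",Y)
for i,n in enumerate("LR"):
    b=plane(s,G[i],.067)[0,:2]; yd=min(Y,key=lambda c:np.linalg.norm(c-G[i])); hb=plane(s,yd,.103)[0,:2]
    q=plane(s,np.array(quads[n])-[0.,0.],.015)[:,:2]
    M=np.array([[-42,94],[0,75],[-70,120],[70,120],[70,-120],[-70,-120]])/1e3
    W=np.vstack([b,hb,q]); wt=np.array([1.5,1.5,1,1,1,1])[:,None]
    f=lambda p:(wt*((M@np.array([[np.cos(p[2]),np.sin(p[2])],[-np.sin(p[2]),np.cos(p[2])]])+p[:2])-W)).ravel()
    o=least_squares(f,[.5,0,0],loss="soft_l1",f_scale=.003); p=o.x
    print(n,p.round(4),(f(p).reshape(-1,2)/wt*1e3).round(1).tolist())
    R=np.array([[np.cos(p[2]),-np.sin(p[2])],[np.sin(p[2]),np.cos(p[2])]])
    for q_ in (0,.215,.41):
        a=.35-q_; d=np.array([-np.sin(a),-np.cos(a)]); nn=np.array([np.cos(a),-np.sin(a)])
        hg=np.array([0,.075]); pp=R@(hg+.115*d-.006*nn)+p[:2]; t=R@(hg+.115*d-.0205*nn)+p[:2]
        print("  q",q_,"press",pp.round(4),"tcp",t.round(4),"tool yaw",round(p[2]-a+np.pi/2,3))
    print("  button",(R@M[0]+p[:2]).round(4),"measured",b.round(4),"hub",hb.round(4))
    # lever red line
    for c,st,mm in blobs(r,40):
        if 200<c[1]<275 and (180<c[0]<240 if n=="L" else 320<c[0]<380):
            P=plane(s,np.argwhere(mm)[:,::-1],.085)[:,:2]; l=R.T@(P-p[:2]).T; 
            k=np.polyfit(l[1],l[0],1); print("  lever lean",np.arctan(k[0]),"y range",l[1].min(),l[1].max(), "x at y=-.033",np.polyval(k,-.033))
E
python3 fit.py
```

```text
yellow [array([179. , 234.5]), array([316., 249.])]
L [ 0.5121  0.1507 -0.0289] [[-0.2, 0.9], [0.1, 0.1], [1.7, -6.5], [-2.2, -11.4], [-1.5, 2.2], [2.4, 2.2]]
  q 0 press [0.4662 0.121 ] tcp [0.4527 0.1264] tool yaw 1.192
  q 0.215 press [0.4896 0.1132] tcp [0.4753 0.1155] tool yaw 1.407
  q 0.41 press [0.5119 0.1105] tcp [0.4974 0.1101] tool yaw 1.602
  button [0.4729 0.2459] measured [0.4731 0.2449] hub [0.5142 0.2256]
  lever lean 0.3514172253335569 y range -0.05762677985869342 0.06559319408127588 x at y=-.033 -0.04178217077215412
R [ 0.4977 -0.1939  0.2432] [[0.1, -0.8], [0.4, -0.3], [2.2, -2.0], [-0.7, -2.4], [-6.9, 16.1], [0.5, 12.7]]
  q 0 press [ 0.4615 -0.2348] tcp [ 0.447  -0.2333] tool yaw 1.464
  q 0.215 press [ 0.4861 -0.2361] tcp [ 0.4717 -0.2377] tool yaw 1.679
  q 0.41 press [ 0.5083 -0.2327] tcp [ 0.4944 -0.237 ] tool yaw 1.874
  button [ 0.4343 -0.1128] measured [ 0.4342 -0.112 ] hub [ 0.4793 -0.1208]
  lever lean 0.34236489803391 y range -0.052267154097472505 0.061488896998158245 x at y=-.033 -0.04220491715079981
```

```bash
cat > plan.py <<'E'
import sys,numpy as np
from workcell import monitor
from scipy.spatial.transform import Rotation as Ro
x,y,z,yaw,n=map(float,sys.argv[1:6]); n=int(n)
st=monitor.sense(); p=np.array(st["position"]); R=Ro.from_euler("xyz",st["orientation"])
T=Ro.from_euler("xyz",[np.pi,0,yaw]); dr=(R.inv()*T).as_rotvec()/n; dp=(np.array([x,y,z])-p)/n
print(p.round(4),st["orientation"].round(3))
for i in range(n):
    print((100*R.inv().apply(dp)).round(2).tolist(),np.degrees(dr).round(2).tolist()); R=R*Ro.from_rotvec(dr)
E
python3 plan.py .42 .139 .2 1.19 10
```

```text
[0.2242 0.5292 0.2309] [-3.141 -0.     2.741]
[-3.33, -2.83, 0.31] [-0.0, 0.0, 8.89]
[-3.72, -2.28, 0.31] [-0.0, 0.0, 8.89]
[-4.03, -1.68, 0.31] [-0.0, 0.0, 8.89]
[-4.24, -1.04, 0.31] [-0.0, 0.0, 8.89]
[-4.35, -0.37, 0.31] [-0.0, 0.0, 8.89]
[-4.35, 0.31, 0.31] [-0.0, 0.0, 8.89]
[-4.26, 0.98, 0.31] [-0.0, 0.0, 8.89]
[-4.05, 1.62, 0.31] [-0.0, 0.0, 8.89]
[-3.75, 2.23, 0.31] [-0.0, 0.0, 8.89]
[-3.36, 2.78, 0.31] [-0.0, 0.0, 8.89]
```

Request:
{"api": "carry_out", "payload": {
  "rows": [
    {"slide":[-3.3,-2.8,0.3],"twist":[0,0,8.9],"jaw":-1},
    {"slide":[-3.7,-2.3,0.3],"twist":[0,0,8.9],"jaw":-1},
    {"slide":[-4.0,-1.7,0.3],"twist":[0,0,8.9],"jaw":-1},
    {"slide":[-4.2,-1.0,0.3],"twist":[0,0,8.9],"jaw":-1},
    {"slide":[-4.4,-0.4,0.3],"twist":[0,0,8.9],"jaw":-1},
    {"slide":[-4.4,0.3,0.3],"twist":[0,0,8.9],"jaw":-1},
    {"slide":[-4.3,1.0,0.3],"twist":[0,0,8.9],"jaw":-1},
    {"slide":[-4.0,1.6,0.3],"twist":[0,0,8.9],"jaw":-1},
    {"slide":[-3.7,2.2,0.3],"twist":[0,0,8.9],"jaw":-1},
    {"slide":[-3.4,2.8,0.3],"twist":[0,0,8.9],"jaw":-1}
  ]
}}

```text
clock: 1.55
position: [0.4157, 0.1262, 0.2012]
orientation: [3.138, -0.004, 1.143]
contact_force: [0.0, 0.3, 0.0]
grip_width: -0.003
```

```bash
python3 plan.py .42 .139 .1 1.19 3; python3 -c "
from workcell import monitor,vision;import cv2
s=monitor.sense();print(s['clock'],s['contact_force'],s['grip_width'])
cv2.imwrite('pics/w1.png',vision.snapshot('wrist')['img'][:,:,::-1])"
```

```text
[0.4157 0.1262 0.2012] [ 3.138 -0.004  1.143]
[0.43, -0.06, 3.37] [0.08, -0.08, -0.9]
[0.44, -0.05, 3.37] [0.08, -0.08, -0.9]
[0.44, -0.04, 3.37] [0.08, -0.08, -0.9]
1.55 [0.00957194 0.28538308 0.03983993] -0.00267611609187928
```

View pics/w1.png

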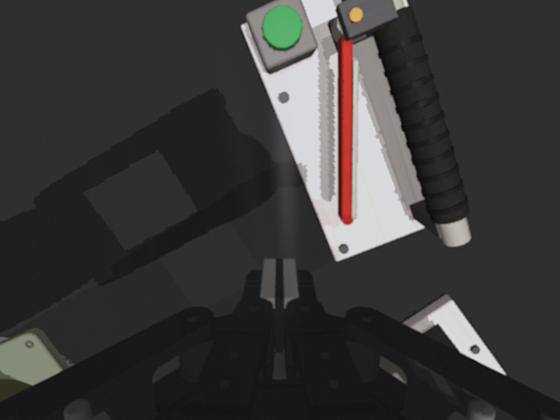

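The wrist view shows the left lever running from (347,40) to its free end at (347,220), parallel to tool x. The shut fingers at (280,265) are well clear on its outer side. I check the lever tip against the fit.

```bash
python3 - <<'E'
from h import *
from workcell import vision
s=vision.snapshot("wrist"); g,r,w=masks(s)
for c,st,mm in blobs(g,300): print("g",c,plane(s,c,.067).round(4))
p=np.array([.5121,.1507]);a=-.0289;R=np.array([[np.cos(a),-np.sin(a)],[np.sin(a),np.cos(a)]])
for c,st,mm in blobs(r,300):
    print("r",st); q=np.argwhere(mm)[:,::-1]; b=q[q[:,1]>=q[:,1].max()-3].mean(0)
    print(b,"stand frame",(R.T@(plane(s,b,.08)[0,:2]-p)).round(4),"expect tip -.048,-.0565")
E
python3 plan.py .42 .139 .055 1.19 4
```

```text
g [274.69428152  21.4186217 ] [[0.4735 0.2454 0.067 ]]
r [ 334   30   13  189 2020]
[341.83870968 216.22580645] stand frame [-0.0492 -0.059 ] expect tip -.048,-.0565
[0.4166 0.1242 0.2011] [ 3.137e+00 -3.000e-03  1.141e+00]
[0.36, -0.09, 3.65] [0.07, -0.04, -0.7]
[0.36, -0.09, 3.65] [0.07, -0.04, -0.7]
[0.37, -0.08, 3.65] [0.07, -0.04, -0.7]
[0.37, -0.07, 3.65] [0.07, -0.04, -0.7]
```

Request:
{"api": "carry_out", "payload": {
  "rows": [
    {"slide":[0.4,-0.1,3.6],"twist":[0,0,-0.7],"jaw":-1},
    {"slide":[0.4,-0.1,3.6],"twist":[0,0,-0.7],"jaw":-1},
    {"slide":[0.4,-0.1,3.6],"twist":[0,0,-0.7],"jaw":-1},
    {"slide":[0.4,-0.1,3.6],"twist":[0,0,-0.7],"jaw":-1},
    {"slide":[0,0,0],"twist":[0,0,0],"jaw":-1}
  ]
}}

```text
clock: 2.28
position: [0.422, 0.1428, 0.0556]
orientation: [3.133, -0.006, 1.195]
contact_force: [0.0, -0.6, 0.2]
grip_width: 0.004
```

```bash
python3 plan.py .4457 .1292 .055 1.192 4
```

```text
[0.422  0.1428 0.0556] [ 3.133 -0.006  1.195]
[-0.1, 0.68, 0.02] [0.12, -0.09, 0.04]
[-0.1, 0.68, 0.02] [0.12, -0.09, 0.04]
[-0.1, 0.68, 0.02] [0.12, -0.09, 0.04]
[-0.1, 0.68, 0.02] [0.12, -0.09, 0.04]
```

Request:
{"api": "carry_out", "payload": {
  "rows": [
    {"slide":[-0.1,0.7,0],"twist":[0.1,-0.1,0],"jaw":-1},
    {"slide":[-0.1,0.7,0],"twist":[0.1,-0.1,0],"jaw":-1},
    {"slide":[-0.1,0.6,0],"twist":[0.1,-0.1,0],"jaw":-1},
    {"slide":[-0.1,0.4,0],"twist":[0.1,-0.1,0],"jaw":-1},
    {"slide":[0,0.4,0],"twist":[0,0,0],"jaw":-1}
  ]
}}

```text
clock: 2.9
position: [0.4531, 0.1286, 0.0615]
orientation: [3.131, -0.004, 1.195]
contact_force: [0.8, 0.5, -0.1]
grip_width: 0.001
```

Request:
{"api": "carry_out", "payload": {
  "rows": [
    {"slide":[0,0.2,0.4],"twist":[0.3,-0.2,0],"jaw":-1},
    {"slide":[0,0.3,0.2],"twist":[0.2,0,0],"jaw":-1}
  ]
}}

```text
clock: 3.15
position: [0.4569, 0.1269, 0.0552]
orientation: [-3.141, 0.0, 1.195]
contact_force: [-2.2, 0.7, 2.0]
grip_width: -0.001
```

```bash
python3 -c "
from workcell import vision;import cv2
cv2.imwrite('pics/w2.png',vision.snapshot('wrist')['img'][:,:,::-1])"
```

```text
(no output)
```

View pics/w2.png

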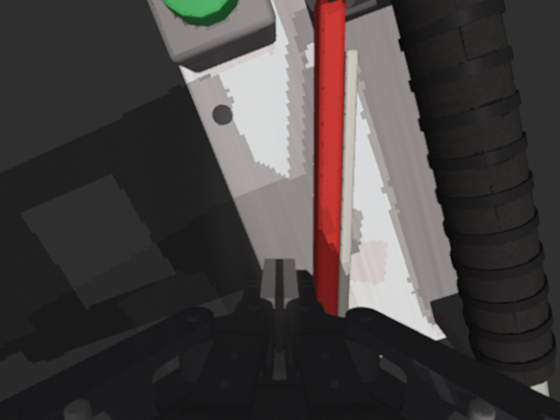

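The finger's outer edge at (315,300) is touching the lever's outer face, with about 2 N of force. I press along the lever's arc.

Request:
{"api": "carry_out", "payload": {
  "rows": [
    {"slide":[-0.1,0.35,0],"twist":[0,0,-1.7],"jaw":-1},
    {"slide":[-0.1,0.35,0],"twist":[0,0,-1.7],"jaw":-1},
    {"slide":[0,0.35,0],"twist":[0,0,-1.7],"jaw":-1},
    {"slide":[-0.1,0.35,0],"twist":[0,0,-1.7],"jaw":-1},
    {"slide":[-0.1,0.35,0],"twist":[0,0,-1.7],"jaw":-1}
  ]
}}

```text
clock: 3.82
position: [0.4715, 0.1183, 0.0542]
orientation: [-3.136, -0.001, 1.354]
contact_force: [-3.1, 2.7, 0.6]
grip_width: 0.0
```

```bash
cat > q.py <<'E'
import sys,numpy as np
from workcell import monitor
P={"L":(.5121,.1507,-.0289),"R":(.4977,-.1939,.2432)}[sys.argv[1]]
s=monitor.sense();p=s["position"];c,n=np.cos(P[2]),np.sin(P[2])
l=np.array([[c,n],[-n,c]])@(p[:2]-np.array(P[:2]))-[0,.075]
y=s["orientation"][2]-np.pi/2-P[2]  # = -a
# lever a s.t. TCP is (.0205) outward and rho along
rr=np.hypot(*l); a=np.arctan2(-l[0],-l[1])-np.arcsin(.0205/rr)
print("q_est(from tcp)",round(.35-a,3),"q_tool",round(.35+y,3),"along",round(float(np.sqrt(rr**2-.0205**2)),4),"z",p[2].round(4),"F",s["contact_force"].round(1),s["clock"])
E
python3 q.py L
```

```text
q_est(from tcp) 0.179 q_tool 0.162 along 0.1138 z 0.0542 F [-3.1  2.7  0.6] 3.825
```

Request:
{"api": "carry_out", "payload": {
  "rows": [
    {"slide":[-0.05,0.25,0],"twist":[0,0,-1.5],"jaw":-1},
    {"slide":[-0.05,0.25,0],"twist":[0,0,-1.5],"jaw":-1}
  ]
}}

```text
clock: 4.08
position: [0.4762, 0.1163, 0.0541]
orientation: [-3.135, -0.002, 1.41]
contact_force: [-3.6, 3.1, 2.4]
grip_width: 0.001
```

```bash
python3 q.py L
```

```text
q_est(from tcp) 0.221 q_tool 0.218 along 0.114 z 0.0541 F [-3.6  3.1  2.4] 4.075
```

Request:
{"api": "carry_out", "payload": {
  "rows": [
    {"slide":[-0.05,0.25,0],"twist":[0,0,-1.2],"jaw":-1},
    {"slide":[-0.05,0.25,0],"twist":[0,0,-1.2],"jaw":-1}
  ]
}}

```text
clock: 4.32
position: [0.4807, 0.1146, 0.054]
orientation: [-3.134, -0.002, 1.455]
contact_force: [-4.4, 2.3, 3.1]
grip_width: -0.001
```

```bash
python3 q.py L
```

```text
q_est(from tcp) 0.263 q_tool 0.263 along 0.1142 z 0.054 F [-4.4  2.3  3.1] 4.325
```

Request:
{"api": "carry_out", "payload": {
  "rows": [
    {"slide":[-0.05,0.3,0],"twist":[0,0,-1.4],"jaw":-1},
    {"slide":[-0.05,0.3,0],"twist":[0,0,-1.4],"jaw":-1},
    {"slide":[-0.05,0.3,0],"twist":[0,0,-1.4],"jaw":-1},
    {"slide":[-0.05,0.3,0],"twist":[0,0,-1.4],"jaw":-1}
  ]
}}

```text
clock: 4.82
position: [0.4903, 0.1113, 0.0534]
orientation: [-3.128, -0.002, 1.56]
contact_force: [-6.2, 2.7, 3.0]
grip_width: 0.0
```

```bash
python3 q.py L
```

```text
q_est(from tcp) 0.349 q_tool 0.368 along 0.115 z 0.0534 F [-6.2  2.7  3. ] 4.825
```

Request:
{"api": "carry_out", "payload": {
  "rows": [
    {"slide":[-0.05,0.3,0],"twist":[-0.2,0,-0.7],"jaw":-1},
    {"slide":[-0.05,0.3,0],"twist":[-0.2,0,-0.6],"jaw":-1}
  ]
}}

```text
clock: 5.08
position: [0.4945, 0.1101, 0.0528]
orientation: [-3.13, -0.002, 1.585]
contact_force: [-6.5, 3.3, 4.1]
grip_width: -0.001
```

```bash
python3 q.py L
```

```text
q_est(from tcp) 0.386 q_tool 0.393 along 0.1154 z 0.0528 F [-6.5  3.3  4.1] 5.075
```

Request:
{"api": "carry_out", "payload": {
  "rows": [
    {"slide":[-0.05,0.25,-0.1],"twist":[-0.3,0,-0.6],"jaw":-1},
    {"slide":[0,0.2,-0.1],"twist":[-0.3,0,-0.4],"jaw":-1}
  ]
}}

```text
clock: 5.32
position: [0.4954, 0.1098, 0.0529]
orientation: [-3.133, -0.002, 1.605]
contact_force: [-6.4, 2.3, 0.3]
grip_width: -0.002
```

```bash
python3 q.py L
```

```text
q_est(from tcp) 0.393 q_tool 0.413 along 0.1156 z 0.0529 F [-6.4  2.3  0.3] 5.325
```

Request:
{"api": "carry_out", "payload": {
  "rows": [
    {"slide":[0,0.3,0],"twist":[-0.2,0,0],"jaw":-1},
    {"slide":[0,0.3,0],"twist":[-0.2,0,0],"jaw":-1}
  ]
}}

```text
clock: 5.58
position: [0.4986, 0.1094, 0.052]
orientation: [-3.133, -0.001, 1.607]
contact_force: [-9.5, 2.2, 7.2]
grip_width: -0.001
```

```bash
python3 q.py L; python3 -c "
from workcell import vision;import cv2
cv2.imwrite('pics/w3.png',vision.snapshot('wrist')['img'][:,:,::-1])"
```

```text
q_est(from tcp) 0.42 q_tool 0.415 along 0.1155 z 0.052 F [-9.5  2.2  7.2] 5.575
```

View pics/w3.png

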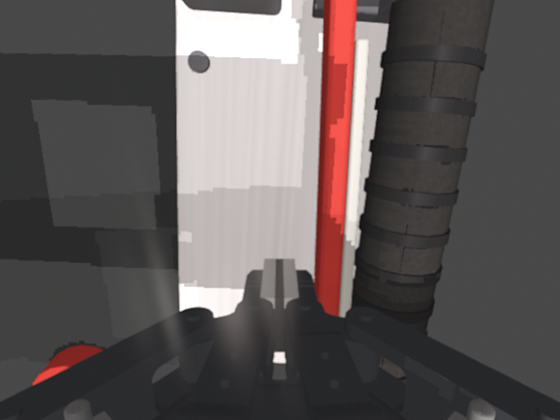

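The lever tip is now at the bar (pixel about (355,290)), and the force has risen to 9.5 N. I hold it there.

Request:
{"api": "carry_out", "payload": {
  "rows": [
    {"slide":[0,0.25,-0.05],"twist":[-0.1,0,0],"jaw":-1},
    {"slide":[0,0.25,-0.05],"twist":[-0.1,0,0],"jaw":-1},
    {"slide":[0,0.25,-0.05],"twist":[-0.1,0,0],"jaw":-1}
  ]
}}

```text
clock: 6.0
position: [0.4982, 0.1093, 0.0521]
orientation: [-3.119, -0.001, 1.611]
contact_force: [-10.3, 2.4, 6.9]
grip_width: -0.001
```

```bash
python3 q.py L
```

```text
q_est(from tcp) 0.417 q_tool 0.419 along 0.1157 z 0.0521 F [-10.3   2.4   6.9] 6.0
```

Request:
{"api": "carry_out", "payload": {
  "rows": [
    {"slide":[0,0.25,-0.05],"twist":[-0.3,0,0],"jaw":-1},
    {"slide":[0,0.25,-0.05],"twist":[-0.3,0,0],"jaw":-1},
    {"slide":[0,0.25,-0.05],"twist":[-0.3,0,0],"jaw":-1},
    {"slide":[0,0.25,-0.05],"twist":[-0.3,0,0],"jaw":-1},
    {"slide":[0,0.25,-0.05],"twist":[-0.3,0,0],"jaw":-1},
    {"slide":[0,0.25,-0.05],"twist":[-0.3,0,0],"jaw":-1},
    {"slide":[0,0.25,-0.05],"twist":[-0.3,0,0],"jaw":-1}
  ]
}}

```text
clock: 6.88
position: [0.498, 0.1091, 0.0522]
orientation: [-3.115, 0.001, 1.619]
contact_force: [-9.9, 2.7, 6.6]
grip_width: -0.0
```

```bash
python3 q.py L; python3 -c "
from workcell import vision;import cv2
i=vision.snapshot('scene')['img'];cv2.imwrite('pics/s3.png',cv2.resize(i[150:260,140:420],None,fx=2.8,fy=2.8)[:,:,::-1])"
```

```text
q_est(from tcp) 0.415 q_tool 0.427 along 0.1159 z 0.0522 F [-9.9  2.7  6.6] 6.875
```

View pics/s3.png

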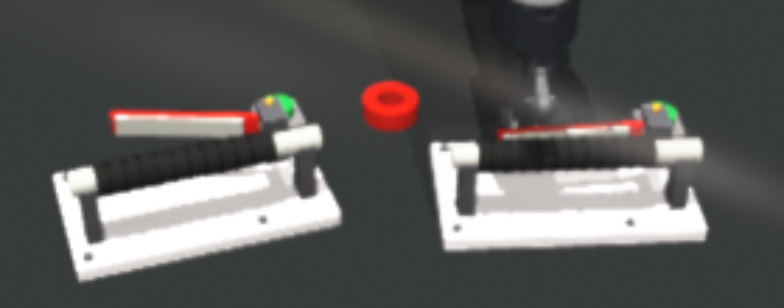

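The left lever is held on its bar, so it is the worn one. I let it spring back along the arc.

Request:
{"api": "carry_out", "payload": {
  "rows": [
    {"slide":[0.05,-0.5,0],"twist":[-0.2,0,2.5],"jaw":-1},
    {"slide":[0.1,-0.5,0],"twist":[-0.2,0,2.5],"jaw":-1},
    {"slide":[0.1,-0.5,0],"twist":[-0.2,0,2.5],"jaw":-1},
    {"slide":[0.1,-0.5,0],"twist":[-0.2,0,2.5],"jaw":-1},
    {"slide":[0.1,-0.5,0],"twist":[-0.2,0,2.5],"jaw":-1},
    {"slide":[0.1,-0.5,0],"twist":[-0.2,0,2.5],"jaw":-1},
    {"slide":[0.1,-0.5,0],"twist":[-0.2,0,2.5],"jaw":-1},
    {"slide":[0.1,-0.5,0],"twist":[-0.2,0,2.5],"jaw":-1},
    {"slide":[0.1,-0.5,0],"twist":[0,0,2.5],"jaw":-1},
    {"slide":[0.1,-0.5,0],"twist":[0,0,2.5],"jaw":-1}
  ]
}}

```text
clock: 8.18
position: [0.4498, 0.1249, 0.0514]
orientation: [3.136, 0.006, 1.177]
contact_force: [0.0, -0.5, 0.7]
grip_width: -0.003
```

Request:
{"api": "carry_out", "payload": {
  "rows": [
    {"slide":[0,-1.2,0],"twist":[0,0,0],"jaw":-1},
    {"slide":[0,-1.4,0],"twist":[0,0,0],"jaw":-1},
    {"slide":[0,0,-3.0],"twist":[0,0,0],"jaw":-1},
    {"slide":[0,0,-4.0],"twist":[0,0,0],"jaw":-1},
    {"slide":[0,0,-4.0],"twist":[0,0,0],"jaw":-1}
  ]
}}

```text
clock: 8.8
position: [0.4206, 0.1351, 0.1603]
orientation: [3.139, 0.012, 1.182]
contact_force: [-0.4, -0.9, -0.6]
grip_width: -0.002
```

```bash
python3 fit.py | grep lever; python3 -c "
from workcell import monitor;print(monitor.sense()['contact_force'])"; python3 plan.py .416 -.229 .155 1.464 8
```

```text
[1.85006609 0.97803801 2.71179712]
[0.4247 0.1358 0.1661] [3.13  0.007 1.182]
[-4.26, 1.63, 0.19] [0.08, 0.06, -2.02]
[-4.31, 1.48, 0.18] [0.08, 0.06, -2.02]
[-4.36, 1.32, 0.17] [0.08, 0.06, -2.02]
[-4.41, 1.17, 0.17] [0.08, 0.06, -2.02]
[-4.45, 1.01, 0.16] [0.08, 0.06, -2.02]
[-4.48, 0.86, 0.16] [0.08, 0.06, -2.02]
[-4.51, 0.7, 0.15] [0.08, 0.06, -2.02]
[-4.53, 0.54, 0.14] [0.08, 0.06, -2.02]Traceback (most recent call last):
  File "fit.py", line 11, in <module>
    b=plane(s,G[i],.067)[0,:2]; yd=min(Y,key=lambda c:np.linalg.norm(c-G[i])); hb=plane(s,yd,.103)[0,:2]
              ~^^^
IndexError: list index out of range
```

Request:
{"api": "carry_out", "payload": {
  "rows": [
    {"slide":[-4.3,1.6,0.1],"twist":[0,0,-2],"jaw":-1},
    {"slide":[-4.3,1.5,0.1],"twist":[0,0,-2],"jaw":-1},
    {"slide":[-4.4,1.3,0.1],"twist":[0,0,-2],"jaw":-1},
    {"slide":[-4.4,1.2,0.1],"twist":[0,0,-2],"jaw":-1},
    {"slide":[-4.4,1.0,0.1],"twist":[0,0,-2],"jaw":-1},
    {"slide":[-4.5,0.9,0.1],"twist":[0,0,-2],"jaw":-1},
    {"slide":[-4.5,0.7,0.1],"twist":[0,0,-2],"jaw":-1},
    {"slide":[-4.5,0.5,0.1],"twist":[0,0,-2],"jaw":-1},
    {"slide":[0,0,0],"twist":[0,0,0],"jaw":-1}
  ]
}}

```text
clock: 9.98
position: [0.4196, -0.2384, 0.1653]
orientation: [3.116, 0.016, 1.483]
contact_force: [0.1, -0.4, -0.4]
grip_width: -0.006
```

```bash
python3 - <<'E'
from h import *
from workcell import vision
s=vision.snapshot("wrist"); g,r,w=masks(s)
cv2.imwrite('pics/w4.png',s['img'][:,:,::-1])
for c,st,mm in blobs(g,300): print("g",c,plane(s,c,.067).round(4))
p=np.array([.4977,-.1939]);a=.2432;R=np.array([[np.cos(a),-np.sin(a)],[np.sin(a),np.cos(a)]])
for c,st,mm in blobs(r,300):
    print("r",st); q=np.argwhere(mm)[:,::-1]; b=q[q[:,1]>=q[:,1].max()-3].mean(0)
    print(b,"stand frame",(R.T@(plane(s,b,.08)[0,:2]-p)).round(4),"expect tip -.048,-.0565")
s=vision.snapshot("top"); cv2.imwrite('pics/t4.png',s['img'][:,:,::-1])
E
python3 plan.py .416 -.23 .056 1.464 3
```

```text
g [280.92491468  21.54266212] [[ 0.4344 -0.1144  0.067 ]]
r [ 336   36   27  214 2557]
[342.42424242 247.24242424] stand frame [-0.0488 -0.0606] expect tip -.048,-.0565
[ 0.4192 -0.2354  0.1648] [3.118 0.014 1.485]
[0.22, -0.21, 3.62] [0.46, 0.25, 0.41]
[0.2, -0.18, 3.62] [0.46, 0.25, 0.41]
[0.18, -0.15, 3.62] [0.46, 0.25, 0.41]
```

View pics/w4.png

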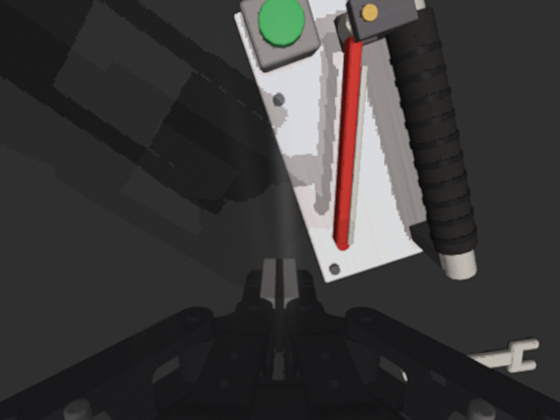

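View pics/t4.png

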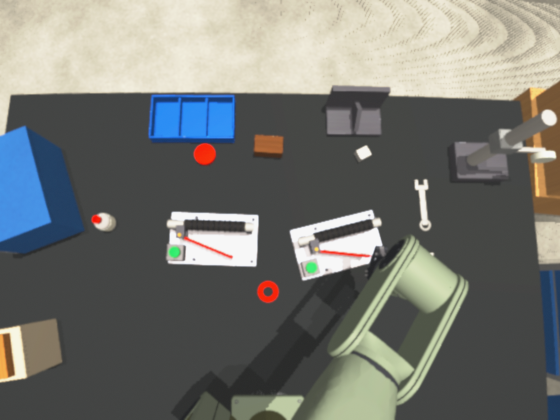

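The left lever has sprung back, running from (184,237) to (232,257) in the top view, and both buttons are up. In the wrist view the right lever runs from (355,40) to (342,247), with the fingers on its outer side. I descend.

Request:
{"api": "carry_out", "payload": {
  "rows": [
    {"slide":[0.2,-0.2,3.6],"twist":[0.5,0.3,0.4],"jaw":-1},
    {"slide":[0.2,-0.2,3.6],"twist":[0.5,0.3,0.4],"jaw":-1},
    {"slide":[0.2,-0.2,3.6],"twist":[0.5,0.3,0.4],"jaw":-1},
    {"slide":[0,0,0],"twist":[0.2,0.1,0],"jaw":-1}
  ]
}}

```text
clock: 10.58
position: [0.4159, -0.224, 0.055]
orientation: [-3.137, -0.004, 1.471]
contact_force: [0.8, -0.3, 0.5]
grip_width: 0.002
```

```bash
python3 q.py R; python3 plan.py .443 -.2333 .056 1.464 4
```

```text
q_est(from tcp) -0.277 q_tool 0.007 along 0.1193 z 0.055 F [ 0.8 -0.3  0.5] 10.575
[ 0.4159 -0.224   0.055 ] [-3.137 -0.004  1.471]
[-0.16, 0.7, -0.03] [-0.06, -0.06, 0.1]
[-0.16, 0.7, -0.03] [-0.06, -0.06, 0.1]
[-0.16, 0.7, -0.03] [-0.06, -0.06, 0.1]
[-0.16, 0.7, -0.03] [-0.06, -0.06, 0.1]
```

Request:
{"api": "carry_out", "payload": {
  "rows": [
    {"slide":[-0.2,0.7,0],"twist":[0,0,0.1],"jaw":-1},
    {"slide":[-0.2,0.7,0],"twist":[0,0,0.1],"jaw":-1},
    {"slide":[-0.2,0.6,0],"twist":[0,0,0.1],"jaw":-1},
    {"slide":[-0.2,0.4,0],"twist":[0,0,0],"jaw":-1},
    {"slide":[0,0.3,0],"twist":[0,0,0],"jaw":-1}
  ]
}}

```text
clock: 11.2
position: [0.4481, -0.2371, 0.0607]
orientation: [3.136, 0.002, 1.468]
contact_force: [-1.6, 0.2, -0.7]
grip_width: 0.002
```

```bash
python3 q.py R
```

```text
q_est(from tcp) 0.013 q_tool 0.004 along 0.1184 z 0.0607 F [-1.6  0.2 -0.7] 11.2
```

Request:
{"api": "carry_out", "payload": {
  "rows": [
    {"slide":[0.1,0.1,0.3],"twist":[0.2,0,0],"jaw":-1},
    {"slide":[0.0,0.3,0.2],"twist":[0.2,0,-1.5],"jaw":-1},
    {"slide":[-0.05,0.35,0],"twist":[0,0,-1.7],"jaw":-1},
    {"slide":[-0.05,0.35,0],"twist":[0,0,-1.7],"jaw":-1},
    {"slide":[-0.05,0.3,0],"twist":[0,0,-1.7],"jaw":-1}
  ]
}}

```text
clock: 11.82
position: [0.4608, -0.2385, 0.0549]
orientation: [-3.134, 0.001, 1.591]
contact_force: [-3.8, -0.6, 3.0]
grip_width: -0.002
```

```bash
python3 q.py R
```

```text
q_est(from tcp) 0.121 q_tool 0.127 along 0.1171 z 0.0549 F [-3.8 -0.6  3. ] 11.825
```

Request:
{"api": "carry_out", "payload": {
  "rows": [
    {"slide":[0,0.3,0],"twist":[-0.1,0,-1.5],"jaw":-1},
    {"slide":[0,0.3,0],"twist":[-0.1,0,-1.3],"jaw":-1},
    {"slide":[0,0.25,0],"twist":[-0.1,0,-1.0],"jaw":-1}
  ]
}}

```text
clock: 12.2
position: [0.4695, -0.2395, 0.0549]
orientation: [-3.139, 0.003, 1.662]
contact_force: [-3.6, -4.0, 1.6]
grip_width: -0.004
```

```bash
python3 q.py R
```

```text
q_est(from tcp) 0.195 q_tool 0.198 along 0.117 z 0.0549 F [-3.6 -4.   1.6] 12.2
```

Request:
{"api": "carry_out", "payload": {
  "rows": [
    {"slide":[0,0.25,0],"twist":[0,0,-0.6],"jaw":-1},
    {"slide":[0,0.25,0],"twist":[0,0,-0.4],"jaw":-1}
  ]
}}

```text
clock: 12.45
position: [0.4737, -0.2396, 0.0548]
orientation: [-3.136, 0.003, 1.682]
contact_force: [-9.8, -4.1, 5.2]
grip_width: -0.001
```

```bash
python3 q.py R
```

```text
q_est(from tcp) 0.231 q_tool 0.218 along 0.1168 z 0.0548 F [-9.8 -4.1  5.2] 12.45
```

The force has jumped at about 0.22 rad. I keep the same push and hold, to see whether the lever has really stopped.

Request:
{"api": "carry_out", "payload": {
  "rows": [
    {"slide":[0,0.25,-0.05],"twist":[-0.2,0,0],"jaw":-1},
    {"slide":[0,0.25,-0.05],"twist":[-0.2,0,0],"jaw":-1},
    {"slide":[0,0.25,-0.05],"twist":[-0.2,0,0],"jaw":-1}
  ]
}}

```text
clock: 12.82
position: [0.4737, -0.2396, 0.055]
orientation: [-3.129, 0.001, 1.686]
contact_force: [-10.2, -3.9, 3.5]
grip_width: -0.001
```

```bash
python3 q.py R; python3 -c "
from workcell import vision;import cv2
cv2.imwrite('pics/w5.png',vision.snapshot('wrist')['img'][:,:,::-1])
i=vision.snapshot('scene')['img'];cv2.imwrite('pics/s5.png',cv2.resize(i[150:260,140:420],None,fx=2.8,fy=2.8)[:,:,::-1])"
```

```text
q_est(from tcp) 0.23 q_tool 0.222 along 0.1169 z 0.055 F [-10.2  -3.9   3.5] 12.825
```

View pics/s5.png

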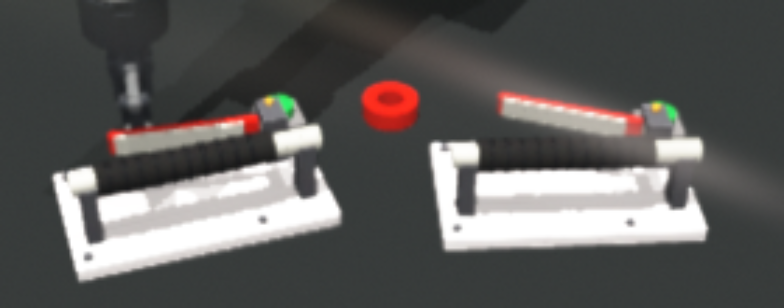

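View pics/w5.png

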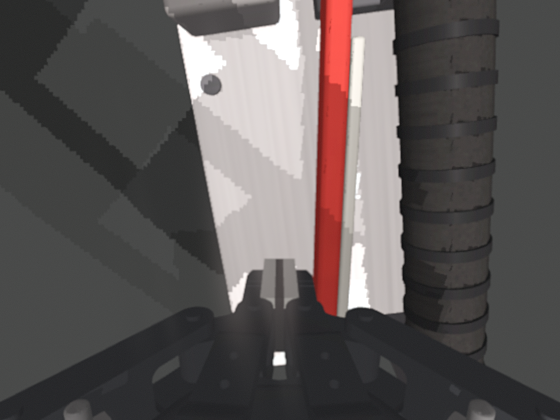

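The right lever has stopped, with a clear gap to the bar (lever at x≈345, bar edge at x≈405 in the wrist view). It is sound. I finish the hold and then release it.

Request:
{"api": "carry_out", "payload": {
  "rows": [
    {"slide":[0,0.25,0],"twist":[-0.3,0,0],"jaw":-1},
    {"slide":[0,0.25,0],"twist":[-0.3,0,0],"jaw":-1},
    {"slide":[0,0.25,0],"twist":[-0.3,0,0],"jaw":-1},
    {"slide":[0,0.25,0],"twist":[-0.3,0,0],"jaw":-1},
    {"slide":[0,0.25,0],"twist":[-0.3,0,0],"jaw":-1},
    {"slide":[0,0.25,0],"twist":[-0.3,0,0],"jaw":-1},
    {"slide":[0,0.25,0],"twist":[-0.3,0,0],"jaw":-1}
  ]
}}

```text
clock: 13.8
position: [0.4737, -0.2396, 0.0549]
orientation: [-3.127, -0.004, 1.693]
contact_force: [-11.8, -4.3, 7.6]
grip_width: 0.0
```

Request:
{"api": "carry_out", "payload": {
  "rows": [
    {"slide":[0.05,-0.5,0],"twist":[-0.2,0,2.5],"jaw":-1},
    {"slide":[0.1,-0.5,0],"twist":[-0.2,0,2.5],"jaw":-1},
    {"slide":[0.1,-0.5,0],"twist":[-0.2,0,2.5],"jaw":-1},
    {"slide":[0.1,-0.5,0],"twist":[-0.2,0,2.5],"jaw":-1},
    {"slide":[0.1,-0.5,0],"twist":[0,0,2.5],"jaw":-1},
    {"slide":[0,-1.0,0],"twist":[0,0,0],"jaw":-1},
    {"slide":[0,-1.5,0],"twist":[0,0,0],"jaw":-1},
    {"slide":[0,0,-3.0],"twist":[0,0,0],"jaw":-1},
    {"slide":[0,0,-4.0],"twist":[0,0,0],"jaw":-1},
    {"slide":[0,0,-1.0],"twist":[0,0,0],"jaw":-1}
  ]
}}

```text
clock: 15.05
position: [0.42, -0.2298, 0.1345]
orientation: [3.14, -0.009, 1.465]
contact_force: [-0.0, -0.2, -0.1]
grip_width: -0.0
```

```bash
python3 plan.py .434 -.113 .13 1.464 4
```

```text
[ 0.42   -0.2298  0.1345] [ 3.14  -0.009  1.465]
[2.94, 0.04, 0.14] [0.03, -0.13, 0.02]
[2.94, 0.04, 0.13] [0.03, -0.13, 0.02]
[2.94, 0.04, 0.13] [0.03, -0.13, 0.02]
[2.94, 0.04, 0.12] [0.03, -0.13, 0.02]
```

Holding pose didn't move. For the button I turn the tool a quarter turn, so the wide side of the gripper stays away from the hub.

```bash
python3 plan.py .434 -.113 .13 3.03 10
```

```text
[ 0.42   -0.2298  0.1345] [ 3.14  -0.009  1.465]
[1.18, 0.02, 0.06] [0.05, -0.03, -8.96]
[1.16, 0.2, 0.05] [0.05, -0.03, -8.96]
[1.11, 0.38, 0.05] [0.05, -0.03, -8.96]
[1.04, 0.55, 0.05] [0.05, -0.03, -8.96]
[0.94, 0.7, 0.05] [0.05, -0.03, -8.96]
[0.82, 0.84, 0.05] [0.05, -0.03, -8.96]
[0.68, 0.96, 0.05] [0.05, -0.03, -8.96]
[0.52, 1.05, 0.05] [0.05, -0.03, -8.96]
[0.35, 1.12, 0.05] [0.05, -0.03, -8.96]
[0.17, 1.16, 0.05] [0.05, -0.03, -8.96]
```

Request:
{"api": "carry_out", "payload": {
  "rows": [
    {"slide":[1.2,0,0],"twist":[0,0,-9],"jaw":-1},
    {"slide":[1.2,0.2,0],"twist":[0,0,-9],"jaw":-1},
    {"slide":[1.1,0.4,0],"twist":[0,0,-9],"jaw":-1},
    {"slide":[1.0,0.6,0],"twist":[0,0,-9],"jaw":-1},
    {"slide":[0.9,0.7,0],"twist":[0,0,-9],"jaw":-1},
    {"slide":[0.8,0.8,0],"twist":[0,0,-9],"jaw":-1},
    {"slide":[0.7,1.0,0],"twist":[0,0,-9],"jaw":-1},
    {"slide":[0.5,1.0,0],"twist":[0,0,-9],"jaw":-1},
    {"slide":[0.4,1.1,0],"twist":[0,0,-9],"jaw":-1},
    {"slide":[0.2,1.2,0],"twist":[0,0,-9],"jaw":-1}
  ]
}}

```text
clock: 16.3
position: [0.4235, -0.1052, 0.1267]
orientation: [3.124, -0.006, 3.088]
contact_force: [0.1, -0.3, 0.4]
grip_width: -0.0
```

```bash
python3 plan.py .434 -.113 .08 3.03 3
```

```text
[ 0.4235 -0.1052  0.1267] [ 3.124 -0.006  3.088]
[-0.37, -0.27, 1.55] [0.34, -0.12, 1.1]
[-0.38, -0.25, 1.55] [0.34, -0.12, 1.1]
[-0.38, -0.24, 1.55] [0.34, -0.12, 1.1]
```

Request:
{"api": "carry_out", "payload": {
  "rows": [
    {"slide":[-0.5,-0.4,1.0],"twist":[0.5,-0.2,1.1],"jaw":-1},
    {"slide":[-0.6,-0.4,1.0],"twist":[0.5,-0.2,1.1],"jaw":-1},
    {"slide":[0,0,0.5],"twist":[0,0,1.1],"jaw":-1},
    {"slide":[0,0,0],"twist":[0,0,0],"jaw":-1}
  ]
}}

```text
clock: 16.8
position: [0.4324, -0.1137, 0.0971]
orientation: [3.141, -0.003, 3.02]
contact_force: [-0.5, 0.3, -0.0]
grip_width: -0.001
```

```bash
python3 plan.py .434 -.113 .075 3.03 2;python3 -c "
from workcell import vision;import cv2
i=vision.snapshot('scene')['img'];cv2.imwrite('pics/s6.png',cv2.resize(i[120:260,140:420],None,fx=2.8,fy=2.8)[:,:,::-1])
cv2.imwrite('pics/w6.png',vision.snapshot('wrist')['img'][:,:,::-1])"
```

```text
[ 0.4324 -0.1137  0.0971] [ 3.141e+00 -3.000e-03  3.020e+00]
[-0.08, 0.04, 1.1] [0.01, -0.08, -0.28]
[-0.07, 0.04, 1.1] [0.01, -0.08, -0.28]
```

View pics/s6.png

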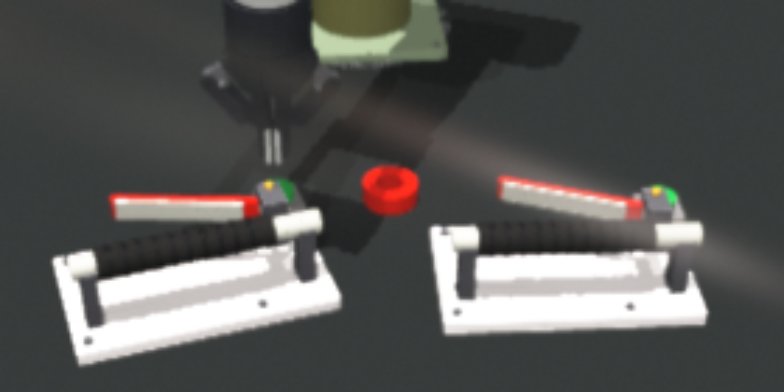

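View pics/w6.png

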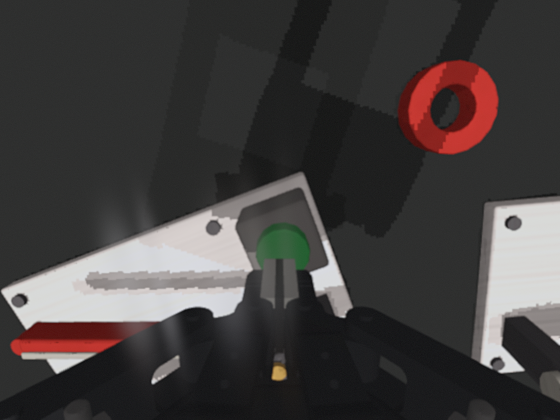

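Both levers are back out. The button at (282,247) lies just under the fingertips at (280,262), consistent with the computed position. I press down.

Request:
{"api": "carry_out", "payload": {
  "rows": [
    {"slide":[-0.1,0,1.1],"twist":[0,0,0],"jaw":-1},
    {"slide":[-0.1,0,1.1],"twist":[0,0,0],"jaw":-1},
    {"slide":[0,0,0.4],"twist":[0,0,0],"jaw":-1}
  ]
}}

```text
clock: 17.27
position: [0.4357, -0.1146, 0.0709]
orientation: [-3.141, 0.001, 3.02]
contact_force: [0.0, 0.1, 0.5]
grip_width: -0.001
```

Request:
{"api": "carry_out", "payload": {
  "rows": [
    {"slide":[0,0,0.4],"twist":[0,0,0],"jaw":-1},
    {"slide":[0,0,0.4],"twist":[0,0,0],"jaw":-1}
  ]
}}

```text
clock: 17.52
position: [0.4357, -0.1146, 0.0626]
orientation: [-3.141, 0.0, 3.021]
contact_force: [-2.0, 0.1, 4.2]
grip_width: -0.0
```

Request:
{"api": "carry_out", "payload": {
  "rows": [
    {"slide":[0,0,0.3],"twist":[0,0,0],"jaw":-1},
    {"slide":[0,0,0.3],"twist":[0,0,0],"jaw":-1}
  ]
}}

```text
clock: 17.77
position: [0.4358, -0.1147, 0.0578]
orientation: [-3.141, -0.001, 3.021]
contact_force: [-9.1, 4.1, 29.2]
grip_width: 0.001
```

Request:
{"api": "carry_out", "payload": {
  "rows": [
    {"slide":[0,0,0.25],"twist":[0,0,0],"jaw":-1},
    {"slide":[0,0,0.25],"twist":[0,0,0],"jaw":-1}
  ]
}}

```text
clock: 18.02
position: [0.4358, -0.1147, 0.0578]
orientation: [-3.141, -0.004, 3.022]
contact_force: [-9.1, 3.5, 25.0]
grip_width: 0.002
```

The button bottomed at z = 0.0578, which is full travel (0.067 − 0.009 = 0.058). I retract.

Request:
{"api": "carry_out", "payload": {
  "rows": [
    {"slide":[0,0,-0.5],"twist":[0,0,0],"jaw":-1},
    {"slide":[0,0,-2],"twist":[0,0,0],"jaw":-1},
    {"slide":[0,0,-4],"twist":[0,0,0],"jaw":-1},
    {"slide":[0,0,-5],"twist":[0,0,0],"jaw":-1},
    {"slide":[3,0,-5],"twist":[0,0,0],"jaw":-1},
    {"slide":[5,0,-3],"twist":[0,0,0],"jaw":-1},
    {"slide":[0,0,0],"twist":[0,0,0],"jaw":-1},
    {"slide":[0,0,0],"twist":[0,0,0],"jaw":-1}
  ]
}}

```text
clock: 19.02
position: [0.3566, -0.1058, 0.2591]
orientation: [-3.138, 0.003, 3.022]
contact_force: [-0.6, -0.5, -0.4]
grip_width: -0.002
```

```bash
python3 -c "
from h import *
from workcell import vision
a=vision.snapshot('scene')['img'];t=vision.snapshot('top')['img']
i=np.vstack([cv2.resize(a[120:260,140:420],(760,380)),cv2.resize(t[200:300,140:440],(760,253))])[:590]
cv2.imwrite('pics/f.png',i[:,:,::-1]);s=vision.snapshot('wrist')
cv2.imwrite('pics/wf.png',s['img'][:,:,::-1])"
```

```text
(no output)
```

View pics/f.png

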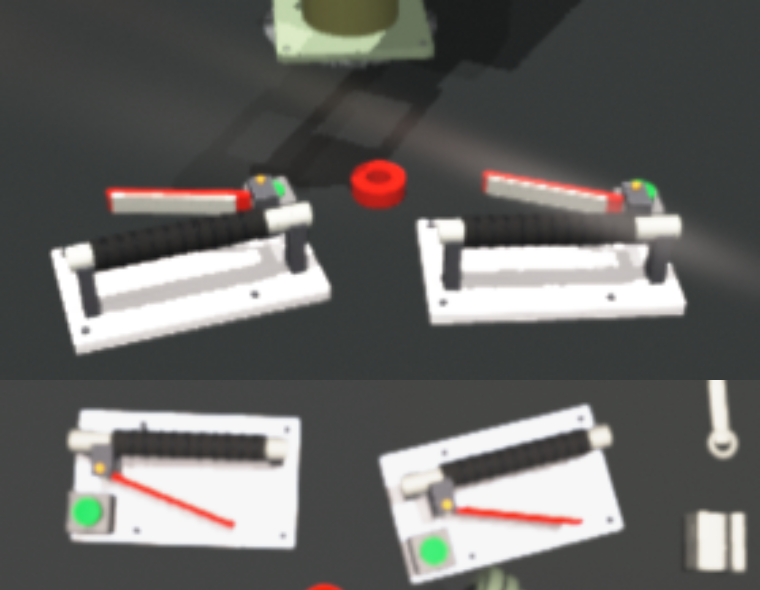

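View pics/wf.png

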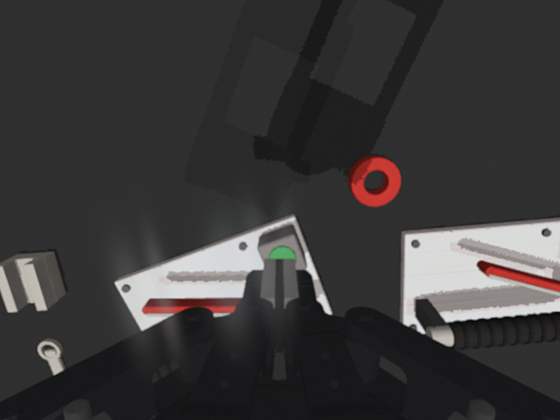

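In the scene view the right button now sits low, at (280,187) beside its hub, while the left one is still up. Both levers are out, the bystanders look unmoved and the arm is clear. I hand in.

```bash
python3 -c "
from workcell import order;print(order.sign_off())"
```

```text
the job is handed in; nothing more can be done
None
```

I pressed both levers in order, left then right, and pushed the green button fully down on the right stand. I handed the job in after about 19 s of the 64 s allowed; no verdict is reported.

- **Left lever:** it went to about 0.415 rad, with its tip on the bar, so it is the worn one. I held it there for about 1.3 s at roughly 10 N across the lever, then let it spring back.
- **Right lever:** it stopped hard at about 0.22 rad with a clear gap to the bar, so it is the sound one. I held it for about 1.3 s at 10 to 12 N across the lever, then let it spring back.
- **Right button:** the fingertip bottomed at z = 0.0578 m, against 0.058 m expected for full travel. The downward force peaked at about 29 N against the stop, which is firmer than the button needed.

In the last pictures both levers are sprung out, the right button is down and the left one is up. The bystanders in view look unmoved and the arm is clear. The lever angles come from the tool position and agreed with the 0.215 and 0.41 rad stops to about 0.015 rad. While pressing, the tool also felt up to about 8 N of upward force on the fingers, probably friction against the levers.

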